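# Clear and set the corridor mirror

## Robot

A 6-joint arm with a two-finger parallel gripper is mounted at the origin on the work surface. World frame = base frame: x ahead of the robot, y to its left, z up, the work surface at z = 0. Lengths are in m, angles in degrees, forces in N, time in s.
With the tool pointing down it reaches from about 0.375 to 0.925 m from the base axis. Payload 5.7 kg.
Tool frame: the origin (TCP) lies on the front face of the gripper's body, between the roots of the fingers; the fingertips stand 80 mm ahead of it and the grasp point (between the pads) lies 61 mm ahead of it; z points along the fingers, y is the line along which they close (so a half turn about z gives the same grasp; the last joint's range is limited). The gripper opens to 88 mm and grips with 3 to 60 N. Pads are 20 mm wide; open, the fingers measure 115 mm over their backs; the gripper's body (75 mm by 178 mm) begins 61 mm behind the grasp point.
Start: joints at [-78.444, 20.558, 86.54, -0, 72.909, -6.595], TCP at [0.187, -0.57, 0.303] pointing down, gripper open.
Joint ranges: [-170.27, 170.27], [-57.76, 135], [12.27, 136.19], [-55.21, 235.2], [11.17, 155.16], [-170.74, 170.74]. Speed limits (degrees/s): [136.94, 136.94, 180, 180, 180, 180].

## Interface

Orientations are given as [roll, pitch, yaw] about the fixed x, y, z axes, in that order (R = Rz(yaw) Ry(pitch) Rx(roll)).
In Python, from workcell import ctrl gives the robot as it stands.
- The arm moves only by the tool jog_arm, never from a script. Its argument "plan" is text: rows parted by semicolons, each of 7 numbers parted by spaces: the turn, a rotation vector about the tool's x, y, z in degrees, then the shift along the tool's x, y, z in cm, then the finger opening in cm, from 0 to 8.78. In form: wx wy wz x y z claw; .... A call has 1 to 20 rows; each row shifts and turns the commanded pose from where the row before left it, along the tool's axes as they then stand; what a row does not reach is not made up. A row lasts 1/10 s, in which the tool goes at most 50 mm and 8.59 degrees, less where a joint would pass 70% of its speed; a pose out of reach is approached as far as the arm can. A call with a gripper value outside its range is refused whole. The fingers move at their own pace and stop on an object; "grip_force" is the grip in N (left out, the last holds). Time passes only in rows, so rows that do not move let the fingers close. It gives the time, the measured TCP pose, the force, the opening and the grip force at its end, in the units of the state.
- ctrl.observe(): the state, without advancing time (a new reading comes with each control period).
- ctrl.grab_frame(name): name is "scene" or "side" or "wrist"; returns a dict with "image" (384x512x3 uint8, red, green, blue), "fov_y" (degrees; the focal length in pixels is half the picture's height over the tangent of half this angle, whatever the lens; pixels are square), "cx", "cy" (the principal point, pixels), "dist" ([k1, k2, p1, p2, k3] as OpenCV has them; the pictures are not rectified), "R" (3x3) and "t" (3): a world point X has camera coordinates R X + t. Camera axes: x right, y down, z forward; pixel columns grow to the right and rows downward; lengths in m; the calibration is good to about 2 mm. A picture is of the moment at which its call begins. There is no depth.
- ctrl.close_job(): hands the job in; it is judged then, once.
The state is a dict: "clock": time; "joint_pos": joint angles; "qvel": joint speeds; "tau": joint torques, N m; "eef_pos": TCP position; "ee_rot": TCP orientation; "contact_force": force on the tool from outside, world axes, zero at the start; "torque": the same for the moment, N m; "grip_width": opening from 0.0 (shut) to 1.0 (fully open); "gripper_force": force on a finger pad.
Only numpy, scipy, OpenCV 4.12 (cv2) and the standard library are available. Lean on these libraries where they do the work, as an engineer would, in place of code of your own. Each camera call takes 0.05 s, during which the arm holds its last target. There are 200 camera calls.

## Task

Make the standing mirror usable: first slide the lidded box from in front of it onto the cork mat, pushing it along the board without lifting or tipping it. Then push the mirror up until it stays, when let go, leaning back 15 degrees from upright, and see that it holds there untouched for a good second. Leave the other things on the shelf where they are.

Things in the scene. Friction and masses are not known exactly. Their poses are not given: they have to be found in the camera images.
- mirror_foot: Chrome foot plate of the mirror, 90 x 150 x 10 mm, screwed to the board. Origin: underside, below the hinge axis (plate spans x -50 to +40, y +-75 mm). x points to the side the glass looks to (away from the robot), y along the hinge, z up. The hinge axis runs along y through (0, 0, 35 mm), between two 8 mm cheeks at y = +-66 mm, 42 mm high.
- mirror_frame: Chrome-rimmed rectangular mirror on the foot, 150 mm wide, 180 g. Origin on the hinge axis, y along the hinge, z up along the mirror, x out of the glass. Its rim, an 8 mm round bar, lies in the plane x = 0. The lean is the angle between its z and vertical: it leans back, top towards the robot, 27 to 50 degrees at the start, and is pushed up from behind, on its grey back.
- mirror_top (a point): Middle of the mirror's top rim, on the bar's centre line, 126 mm from the hinge axis (rim top 130 mm). The hinge is stiff (0.2 N m, about 2 N here) and stays where it is left, but also gives like a spring (2 N m per rad): let go after a push, the mirror springs back some 6 degrees (4 to 8), so judge the lean with nothing touching it.
- lid_box: Plastic box with a clip-on lid, loose, about 250 g, 85 (x) x 120 (y) x 60 (z) mm, origin at the centre of its underside. Stands in front of the mirror's glass, its long side roughly along the hinge, its near side 10 to 40 mm beyond the foot plate.
- cork_mat: Thin flat cork mat, 160 (x) x 200 (y) mm, under 2 mm thick, fixed to the board to the left or right of the mirror; the box slides onto it without a step. Origin at its centre.
- owl: Ceramic owl figurine, 86 mm high, 68 mm across, origin under its centre; stands on the side of the mirror where the mat is not. Not to be disturbed.
- pen_cup: Round black pen cup, 95 mm high (pens to 150 mm), 72 mm across, origin under its centre. Not to be disturbed.
- hair_brush: Wooden paddle hairbrush, 190 x 62 mm, 31 mm high, lying bristles up along its x, handle to -x. Not to be disturbed.
- deodorant: Round can, 130 mm high, 48 mm across, origin under its centre. Not to be disturbed.
- key_bowl: Low glass bowl, 110 mm across, 40 mm high, origin under its centre. Not to be disturbed.
- cream_jar: White jar, 60 mm across, 50 mm high, origin under its centre. Not to be disturbed.

How it is judged:
By the outcome, as a careful person would: the job done as asked, in the order asked, and still so for the second after the job is handed in, with the robot touching nothing.
It also fails if it takes over 64 s, if anything falls off the work surface, if the arm or the gripper's body presses on something with over 40 N, if the wrist force passes 120 N, or if a joint passes its speed limit or range.

## Working session

There is one attempt and no reset: what is moved stays moved. The work goes in short steps, Python scripts to look and compute and a tool call to move; the robot and the scene stay as the last step left them, time stands still between calls to the robot, and variables do not carry over. Pictures are saved under pics/ and viewed, at most 10 in all, crops included, and the job is handed in when it is done.

Besides the shell and the picture viewer there is one more tool, called after "Emit:" by a JSON object that holds its "api" and its "payload", one argument or row to a line. jog_arm: Moves the arm, as the interface text tells. Its arguments: {"type":"object","properties":{"plan":{"type":"string"},"grip_force":{"type":"number"}},"required":["plan"]}

```bash
mkdir -p pics
cat > h.py <<'E'
import numpy as np, cv2
from workcell import ctrl
def cam(n):
    f=ctrl.grab_frame(n); fl=192/np.tan(np.radians(f["fov_y"])/2)
    f["K"]=np.array([[fl,0,f["cx"]],[0,fl,f["cy"]],[0,0,1]]); f["R"]=np.array(f["R"]);f["t"]=np.array(f["t"]);f["dist"]=np.array(f["dist"],float); return f
def ray(f,uv):
    p=cv2.undistortPoints(np.array([[uv]],float),f["K"],f["dist"])[0,0]
    return -f["R"].T@f["t"], f["R"].T@np.array([p[0],p[1],1])
def onz(f,uv,z):
    o,d=ray(f,uv); return o+d*(z-o[2])/d[2]
def two(f,a,g,b):
    o,d=ray(f,a);p,e=ray(g,b)
    s=np.linalg.lstsq(np.c_[d,-e],p-o,rcond=None)[0]
    A=o+d*s[0];B=p+e*s[1]; return (A+B)/2,np.linalg.norm(A-B)
def proj(f,X):
    return cv2.projectPoints(np.atleast_2d(np.array(X,float)),cv2.Rodrigues(f["R"])[0],f["t"],f["K"],f["dist"])[0][:,0]
E
python3 - <<'E'
from h import *
ims=[]
for n in("scene","side"):
    f=cam(n); im=f["image"][...,::-1].copy(); np.savez(""+n+".npz",**f)
    cv2.imwrite("pics/%s0.png"%n,cv2.resize(im,(800,600),interpolation=cv2.INTER_CUBIC)); print(n,-f["R"].T@f["t"],f["K"][0,0])
print(ctrl.observe())
E
```

```text
scene [1.21577793 0.54831966 0.7718918 ] 383.77457440657275
side [-0.08419118  0.95539094  0.86687286] 415.6070893379719
{'clock': 0.1, 'joint_pos': array([-7.84431170e+01,  2.05937832e+01,  8.65910418e+01, -5.22053660e-04,
        7.29085861e+01, -6.59457798e+00]), 'qvel': array([ 0.03046181, -0.12264297, -0.10377296,  0.1672433 , -0.01766222,
       -0.03254661]), 'tau': array([ 2.96690396e-04, -5.16359067e+01, -2.71407706e+01,  6.76474418e-02,
        2.76417006e-02, -3.11292683e-05]), 'eef_pos': array([ 0.18681341, -0.56967271,  0.30190539]), 'ee_rot': array([-1.79907150e+02, -1.02321725e-02,  1.81516065e+01]), 'contact_force': array([-0.53135521,  0.42341871,  0.6293565 ]), 'torque': array([ 0.03292312, -0.00973425, -0.01278942]), 'gripper_force': 0.0, 'grip_width': 0.999383399275618}
```

View pics/scene0.png

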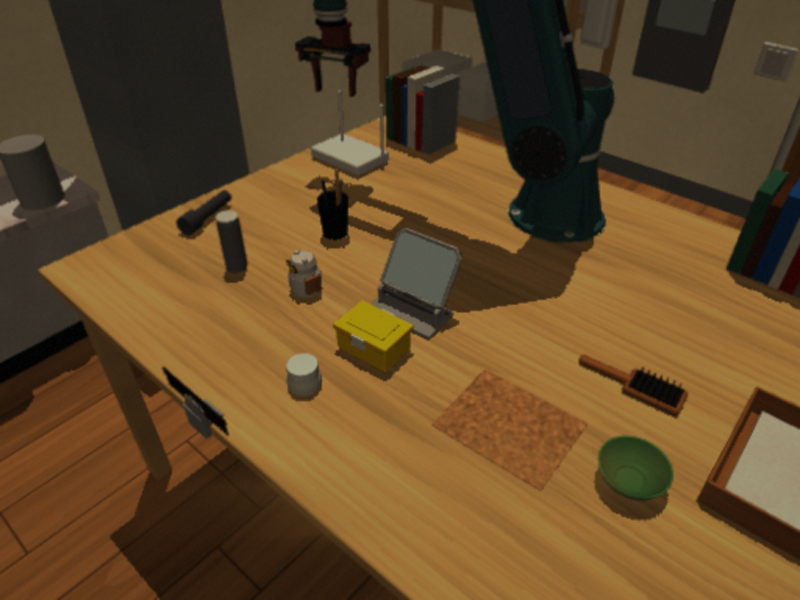

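View pics/side0.png

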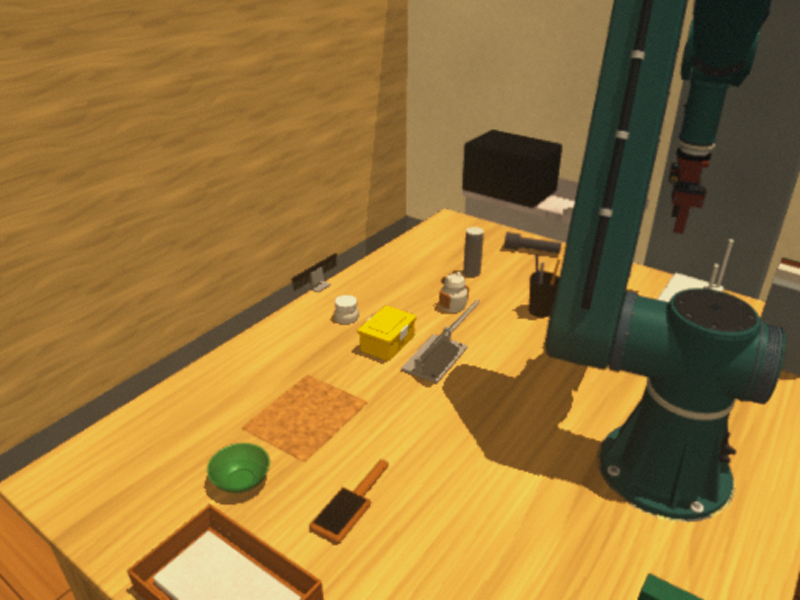

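The scene view (800x600) shows the box at (373,337), mirror top rim from (402,232) to (460,250), cork at (510,428), owl at (305,275) and jar at (303,375). In the side view the box is at (388,333), the cork at (305,415) and the mirror is nearly edge-on at (440,345).

Run:
```python
from h import *
L=lambda n:dict(np.load(n+".npz"))
S,D=L("scene"),L("side"); k=512/800
a=lambda *p:(p[0]*k,p[1]*k)
for f,n in((S,"scene"),(D,"side")):
    h=cv2.cvtColor(f["image"],cv2.COLOR_RGB2HSV)
    m=cv2.inRange(h,(22,200,60),(34,255,255)); 
    c=max(cv2.findContours(m,0,2)[0],key=cv2.contourArea); print(n,"box",cv2.contourArea(c),cv2.approxPolyDP(cv2.convexHull(c),3,True)[:,0].tolist())
# cork corners at z=0
for nm,f,ps in(("corkS",S,[(487,373),(586,428),(542,484),(434,425)]),("corkD",D,[(310,376),(367,404),(304,459),(244,425)])):
    P=np.array([onz(f,a(*p),0.001)[:2] for p in ps]); print(nm,P.round(3).tolist(),P.mean(0).round(3))
for nm,s,d in(("owlbase",(306,297),(455,308)),("jar",(303,392),(347,319)),("cup",(335,236),(543,313)),("deo",(235,270),(473,274))):
    print(nm,onz(S,a(*s),0)[:2].round(3),onz(D,a(*d),0)[:2].round(3))
o=[]
for f,r in((S,(180,135,130,110)),(D,(215,180,110,90))):
    x,y,w,hh=r; o.append(cv2.resize(f["image"][y:y+hh,x:x+w,::-1],(400,int(hh*400/w)),interpolation=cv2.INTER_CUBIC))
hh=min(i.shape[0] for i in o); print([i.shape for i in o]); cv2.imwrite("pics/crop.png",np.hstack([i[:hh] for i in o]))
```

```text
scene box 792.0 [[263, 208], [245, 224], [214, 206], [232, 192]]
side box 442.5 [[266, 202], [248, 219], [229, 211], [246, 196]]
corkS [[0.557, 0.178], [0.554, 0.371], [0.692, 0.371], [0.71, 0.18]] [0.628 0.275]
corkD [[0.701, 0.177], [0.547, 0.177], [0.546, 0.365], [0.702, 0.367]] [0.624 0.272]
owlbase [ 0.623 -0.225] [ 0.593 -0.237]
jar [ 0.801 -0.035] [ 0.778 -0.041]
cup [ 0.425 -0.344] [ 0.404 -0.346]
deo [ 0.661 -0.411] [ 0.643 -0.414]
[(338, 400, 3), (327, 400, 3)]
```

View pics/crop.png

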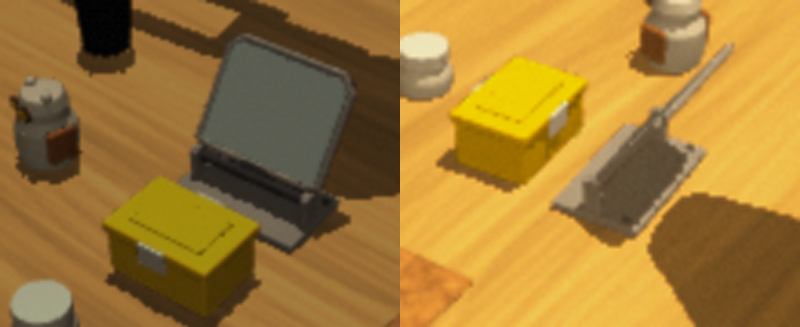

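The crop shows a foot-plate quad in the side view, with the mirror seen edge-on through the hinge, so the side camera lies in the mirror plane. In the scene view the glass rim top runs from (245,36) to (340,72) in the crop, and both views show the box top clearly.

Run:
```python
from h import *
L=lambda n:dict(np.load(n+".npz"))
S,D=L("scene"),L("side")
cs=lambda p:(180+(p[0]+.5)/3.077-.5,135+(p[1]+.5)/3.077-.5)
cd=lambda p:(215+(p[0]+.5)/3.636-.5,180+(p[1]+.5)/3.636-.5)
P=np.array([onz(D,cd(p),.01)[:2] for p in((152,203),(230,124),(306,152),(235,235))]);print("footD",P.round(3).tolist(),P.mean(0))
P=np.array([onz(S,cs(p),.01)[:2] for p in((290,244),(340,203),(180,179))]);print("footS",P.round(3).tolist())
for f,q in((S,[[263,208],[245,224],[214,206],[232,192]]),(D,[[266,202],[248,219],[229,211],[246,196]])):
    P=np.array([onz(f,p,.06)[:2] for p in q]);print("box",P.round(3).tolist(),P.mean(0))
print("cheeks D",[onz(D,cd(p),.035).round(3).tolist() for p in((258,116),(190,190))])
for s in((292,54),(242,38),(348,77)): print("top",two(S,cs(s),D,cd((330,46))))
for z in(.06,.08,.1,.12): print(z,onz(S,cs((292,54)),z).round(3),onz(D,cd((330,46)),z).round(3))
```

```text
footD [[0.554, 0.05], [0.565, -0.099], [0.48, -0.103], [0.466, 0.045]] [ 0.51631296 -0.02679224]
footS [[0.555, 0.041], [0.476, 0.041], [0.553, -0.105]]
box [[0.599, 0.036], [0.68, 0.041], [0.683, -0.073], [0.605, -0.078]] [ 0.64177116 -0.0182901 ]
box [[0.601, -0.074], [0.591, 0.047], [0.672, 0.047], [0.683, -0.065]] [ 0.63695703 -0.01138783]
cheeks D [[0.532, -0.096, 0.035], [0.519, 0.041, 0.035]]
top (array([ 0.44703333, -0.05635665,  0.14881911]), np.float64(0.033481932836057236))
top (array([ 0.46194368, -0.10033477,  0.13791711]), np.float64(0.0009654502724028446))
top (array([ 0.43275794, -0.00759573,  0.15903731]), np.float64(0.07320215603029416))
0.06 [ 0.358 -0.117  0.06 ] [ 0.521 -0.214  0.06 ]
0.08 [ 0.382 -0.098  0.08 ] [ 0.506 -0.185  0.08 ]
0.1 [ 0.406 -0.08   0.1  ] [ 0.491 -0.156  0.1  ]
0.12 [ 0.431 -0.061  0.12 ] [ 0.476 -0.127  0.12 ]
```

Emit:
{"api": "jog_arm", "payload": {
  "plan": "0 0 -8 0 0 0 5; 0 0 -8 0 0 0 5; 0 0 -8 0 0 0 5; 0 0 -8 0 0 0 5; 0 0 -8 0 0 0 5; 0 0 -8 0 0 0 5; 0 0 -8 0 0 0 5; 0 0 -8 0 0 0 5; 0 0 -8 0 0 0 5; 0 0 0 3 3 0 5; 0 0 0 3 3 0 5; 0 0 0 3 3 0 5; 0 0 0 3 3 0 5; 0 0 0 3 3 0 5; 0 0 0 3 3 0 5; 0 0 0 3 3 0 5; 0 0 0 3 3 0 5; 0 0 0 3 3 0 5; 0 0 0 3 3 0 5; 0 0 0 3 3 0 5"
}}

```text
clock: 2.1
eef_pos: [0.5169, -0.2377, 0.3023]
ee_rot: [-180.0, -0.0, 90.2]
contact_force: [0.3, -0.7, -0.9]
grip_width: 0.57
gripper_force: 0.0
```

Emit:
{"api": "jog_arm", "payload": {
  "plan": "0 0 0 3 3 0 5; 0 0 0 3 3 0 5; 0 0 0 3 3 0 5; 0 0 0 2.7 2.8 0 5; 0 0 0 0 0 3 5; 0 0 0 0 0 3 5; 0 0 0 0 0 3 5; 0 0 0 0 0 3 5; 0 0 0 0 0 0 5"
}}

```text
clock: 3.0
eef_pos: [0.6307, -0.1209, 0.1781]
ee_rot: [-179.5, -0.2, 90.2]
contact_force: [-0.5, -0.9, -0.0]
grip_width: 0.575
gripper_force: 0.0
```

Run:
```python
from h import *
f=cam("scene"); x,y,w,h=140,80,220,165
cv2.imwrite("pics/s1.png",cv2.resize(f["image"][y:y+h,x:x+w,::-1],(800,600),interpolation=cv2.INTER_CUBIC))
print(ctrl.observe()["eef_pos"])
```

```text
[ 0.632066   -0.12140358  0.18052562]
```

View pics/s1.png

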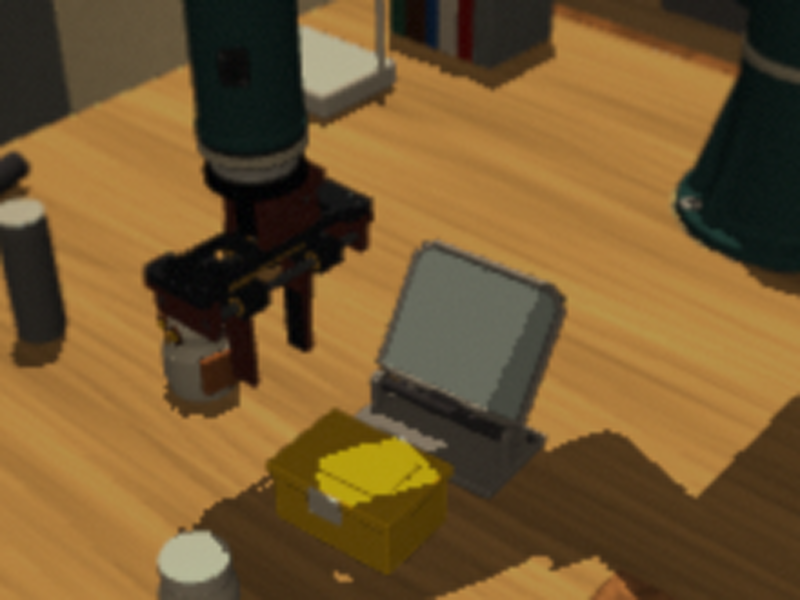

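The gripper hangs at about (260,300) between owl and box with room on both sides; the mirror is unchanged. Now I descend and start pushing.

Emit:
{"api": "jog_arm", "payload": {
  "plan": "0 0 0 0 0 3 5; 0 0 0 0 0 3 5; 0 0 0 0 0 2.4 5; 0 0 0 0 0 0 5; 0 0 0 1 0 0 5; 0 0 0 1 0 0 5; 0 0 0 1 0 0 5; 0 0 0 1 0 0 5; 0 0 0 1 0 0 5; 0 0 0 1 0 0 5; 0 0 0 1 0 0 5; 0 0 0 1 0 0 5"
}}

```text
clock: 4.25
eef_pos: [0.6337, -0.0412, 0.0988]
ee_rot: [180.0, 0.0, 90.2]
contact_force: [-0.3, -3.0, 1.9]
grip_width: 0.573
gripper_force: 1.6
```

Emit:
{"api": "jog_arm", "payload": {
  "plan": "0 0 0 1 -0.05 0 5; 0 0 0 1 -0.05 0 5; 0 0 0 1 -0.05 0 5; 0 0 0 1 -0.05 0 5; 0 0 0 1 -0.05 0 5; 0 0 0 1 -0.05 0 5; 0 0 0 1 -0.05 0 5; 0 0 0 1 -0.05 0 5; 0 0 0 1 -0.05 0 5; 0 0 0 1 -0.05 0 5; 0 0 0 1 -0.05 0 5; 0 0 0 1 -0.05 0 5; 0 0 0 1 -0.05 0 5; 0 0 0 1 -0.05 0 5; 0 0 0 1 -0.05 0 5; 0 0 0 1 -0.05 0 5; 0 0 0 1 -0.05 0 5; 0 0 0 0 0 0 5; 0 0 0 0 0 0 5"
}}

```text
clock: 6.15
eef_pos: [0.6242, 0.1287, 0.0985]
ee_rot: [-180.0, -0.0, 90.2]
contact_force: [-0.5, 0.1, 0.1]
grip_width: 0.57
gripper_force: 0.0
```

Run:
```python
from h import *
f=cam("scene"); x,y,w,h=170,150,240,180
cv2.imwrite("pics/s2.png",cv2.resize(f["image"][y:y+h,x:x+w,::-1],(800,600),interpolation=cv2.INTER_CUBIC))
s=ctrl.observe();print(s["eef_pos"],s["contact_force"])
```

```text
[0.62428387 0.12833278 0.09847103] [-0.14346705 -0.33470199  0.58121292]
```

View pics/s2.png

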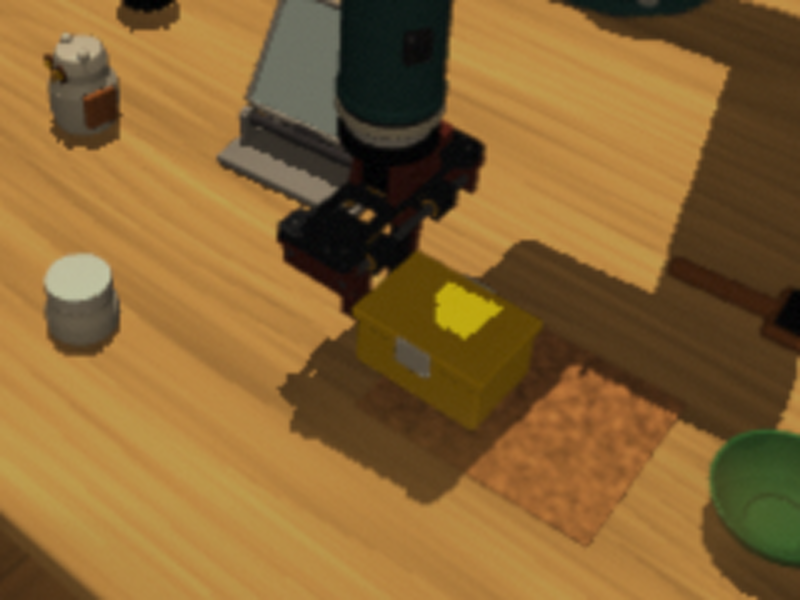

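The box (centre about (449,318)) is half on the mat, square and upright. I push another 7.4 cm, then retract.

Run:
```python
from h import *
S=dict(np.load("scene.npz"))
P=np.array([onz(S,(170+p[0]/3.333-.4,150+p[1]/3.333-.4),.06)[:2] for p in((418,255),(355,312),(478,382),(542,325))]);print(P.round(3),P.mean(0))
```

```text
[[0.599 0.147]
 [0.68  0.148]
 [0.675 0.257]
 [0.598 0.262]] [0.63785916 0.2035364 ]
```

Emit:
{"api": "jog_arm", "payload": {
  "plan": "0 0 0 1 -0.1 0 5; 0 0 0 1 -0.1 0 5; 0 0 0 1 -0.1 0 5; 0 0 0 1 -0.1 0 5; 0 0 0 1 -0.1 0 5; 0 0 0 1 0 0 5; 0 0 0 0.7 0 0 5; 0 0 0 0.3 0 0 5; 0 0 0 0 0 0 5; 0 0 0 -1 0 0 5; 0 0 0 -2 0 0 5; 0 0 0 0 0 -3 0; 0 0 0 0 0 -4 0; 0 0 0 0 0 -4 0; 0 0 0 0 0 -4 0; 0 0 0 0 0 -4 0; 0 0 0 0 0 0 0"
}}

```text
clock: 7.9
eef_pos: [0.6226, 0.1674, 0.2954]
ee_rot: [179.4, -0.1, 90.1]
contact_force: [1.4, -0.8, 0.8]
grip_width: 0.06
gripper_force: 0.0
```

Emit:
{"api": "jog_arm", "payload": {
  "plan": "0 0 7.9 0 0 0 0; 0 0 7.9 0 0 0 0; 0 0 7.9 0 0 0 0; 0 0 7.9 0 0 0 0; 0 0 7.9 0 0 0 0; 0 0 7.9 0 0 0 0; 0 0 7.9 0 0 0 0; 0 0 7.9 0 0 0 0; 0 0 7.9 0 0 0 0; 0 0 7.9 0 0 0 0; 0 0 7.9 0 0 0 0; 0 0 0 -2.8 2.3 0 0; 0 0 0 -2.8 2.3 0 0; 0 0 0 -2.8 2.3 0 0; 0 0 0 -2.8 2.3 0 0; 0 0 0 -2.8 2.3 0 0; 0 0 0 -2.8 2.3 0 0; 0 0 0 -2.8 2.3 0 0; 0 0 0 -2.8 2.3 0 0; 0 0 0 0 0 0 0"
}}

```text
clock: 9.9
eef_pos: [0.4022, -0.0302, 0.2877]
ee_rot: [-180.0, 0.2, 3.1]
contact_force: [0.0, -0.1, 0.1]
grip_width: 0.012
gripper_force: 0.0
```

Run:
```python
from h import *
f=cam("scene");np.savez("scene1.npz",**f); x,y,w,h=180,120,220,165
cv2.imwrite("pics/s3.png",cv2.resize(f["image"][y:y+h,x:x+w,::-1],(800,600),interpolation=cv2.INTER_CUBIC))
```

```text
(no output)
```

View pics/s3.png

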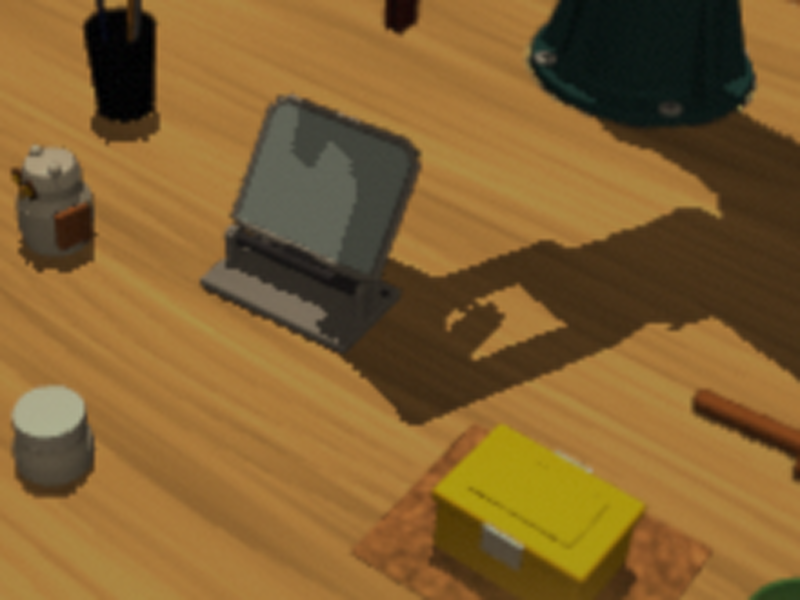

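The box sits whole on the mat at (540,510); the mirror is untouched, its top rim centred at about (348,123) and foot corners at (202,282), (345,350) and (400,296).

```bash
cat >> h.py <<'E'
H=np.array([.522,-.028,.035]); YAW=np.radians(3.5)
ex=np.array([np.cos(YAW),np.sin(YAW),0]); ey=np.array([-np.sin(YAW),np.cos(YAW),0])
def lean(f,uv,y=0.):
    o,d=ray(f,uv); X=o+d*((H+ey*y-o)@ey)/(d@ey); q=X-H
    return X.round(4),np.degrees(np.arctan2(-q@ex,q[2])).round(1),np.hypot(q@ex,q[2]).round(4)
E
python3 - <<'E'
from h import *
f=dict(np.load("scene1.npz")); c=lambda p:(180+p[0]/3.636-.36,120+p[1]/3.636-.36)
P=np.array([onz(f,c(p),.01)[:2] for p in((202,280),(345,347),(400,293))]);print(P.round(3),(P[0]+P[2])/2)
print(lean(f,c((348,126))), lean(f,c((397,298)),.075))
# vertical plane test of model: predict pixel positions
for th in (27,30,32,34,36,40):
    t=np.radians(th);X=H-ex*.126*np.sin(t)+np.array([0,0,.126*np.cos(t)])
    q=proj(f,[X-ey*.06,X,X+ey*.06]); print(th,((q-[180,120]+.36)*3.636).round(0).tolist())
E
```

```text
[[ 0.572 -0.099]
 [ 0.558  0.046]
 [ 0.475  0.039]] [ 0.52362669 -0.03001501]
(array([ 0.4643, -0.0315,  0.1421]), np.float64(28.4), np.float64(0.1217)) (array([0.4882, 0.0451, 0.0166]), np.float64(122.2), np.float64(0.0346))
27 [[289.0, 97.0], [348.0, 121.0], [410.0, 147.0]]
30 [[293.0, 97.0], [352.0, 121.0], [413.0, 147.0]]
32 [[296.0, 97.0], [354.0, 121.0], [416.0, 147.0]]
34 [[298.0, 98.0], [357.0, 122.0], [418.0, 147.0]]
36 [[301.0, 98.0], [359.0, 123.0], [420.0, 148.0]]
40 [[306.0, 100.0], [364.0, 124.0], [425.0, 150.0]]
```

Run:
```python
from h import *
w=cam("wrist");np.savez("wrist1.npz",**w); d=cam("side");np.savez("side1.npz",**d)
a=w["image"][...,::-1]; x,y=225,170
b=cv2.resize(d["image"][y:y+96,x:x+72,::-1],(288,384),interpolation=cv2.INTER_CUBIC)
cv2.imwrite("pics/w1.png",np.hstack([a,b])); print(-w["R"].T@w["t"],w["R"])
```

```text
[ 0.4780493  -0.02482201  0.37043574] [[ 0.05347189 -0.99856836 -0.00140998]
 [-0.96004914 -0.05179754  0.27499576]
 [-0.2746751  -0.01335089 -0.96144441]]
```

View pics/w1.png

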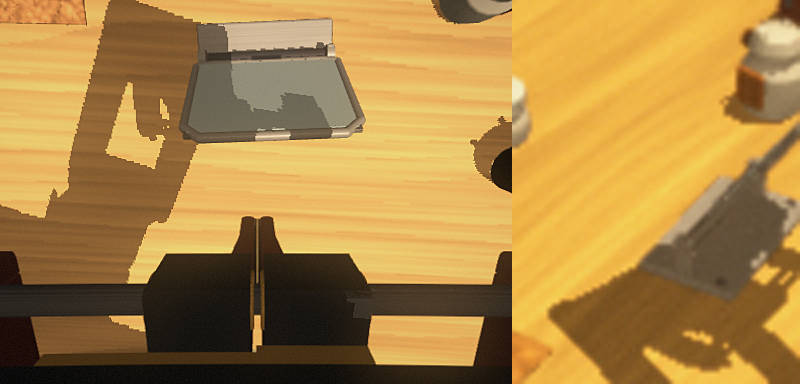

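The wrist view shows the foot's front edge from (197,25) to (332,18), the cheeks at (203,55) and (332,50), and the top rim bar centred at about (272,135).

```bash
cat >> h.py <<'E'
from scipy.optimize import brentq
def wl(f,front,top,L=.126,hinge=None):
    # front: two px on plate front top edge corners ; top: px on top bar centre line, middle
    P=[onz(f,p,.01) for p in front]; e=P[0]-P[1]; e/=np.linalg.norm(e); n=np.array([e[1],-e[0],0])
    h=(P[0]+P[1])/2-.04*n; h[2]=.035
    if hinge is not None: h=hinge
    def X(t): return h-n*L*np.sin(t)+np.array([0,0,L*np.cos(t)])
    def g(t):
        o,d=ray(f,top); q=X(t); s=(q[2]-o[2])/d[2]; return (o+d*s-q)@n
    ts=np.radians(np.arange(-10,60,1)); v=[g(t) for t in ts]
    return h.round(4),np.degrees(np.arctan2(n[1],n[0])).round(1),np.linalg.norm(P[0]-P[1]).round(4),[np.degrees(brentq(g,ts[i],ts[i+1])).round(1) for i in range(len(ts)-1) if v[i]*v[i+1]<0]
E
python3 - <<'E'
from h import *
w=dict(np.load("wrist1.npz"))
for t in(133.5,135.5,137.5): print(t,wl(w,[(197,25),(332.5,18)],(272,t)))
print([onz(w,p,.042).round(4) for p in((203,54),(332,48))])
E
```

```text
133.5 (array([ 0.5234, -0.0319,  0.035 ]), np.float64(5.6), np.float64(0.1475), [np.float64(32.2)])
135.5 (array([ 0.5234, -0.0319,  0.035 ]), np.float64(5.6), np.float64(0.1475), [np.float64(33.1)])
137.5 (array([ 0.5234, -0.0319,  0.035 ]), np.float64(5.6), np.float64(0.1475), [np.float64(34.0)])
[array([0.5231, 0.0332, 0.042 ]), array([ 0.5355, -0.0976,  0.042 ])]
```

Emit:
{"api": "jog_arm", "payload": {
  "plan": "0 0 -2.4 0 1.2 0 0; 0 0 0 0 0 3 0; 0 0 0 0 0 3 0; 0 0 0 0 0 3.2 0; 0 0 0 1 0 0 0; 0 0 0 1 0 0 0; 0 0 0 0.7 0 0 0; 0 0 0 0.3 0 0 0; 0 0 0 0.2 0 0 0; 0 0 0 0 0 0 0"
}}

```text
clock: 11.05
eef_pos: [0.4393, -0.0372, 0.1973]
ee_rot: [180.0, -0.1, 5.7]
contact_force: [-1.4, 0.7, -0.7]
grip_width: 0.004
gripper_force: 0.0
```

Emit:
{"api": "jog_arm", "payload": {
  "plan": "0 0 0 0.4 0 0 0; 0 0 0 0.4 0 0 0; 0 0 0 0.4 0 0 0; 0 0 0 0.4 0 0 0; 0 0 0 0 0 0 0"
}}

```text
clock: 11.55
eef_pos: [0.4548, -0.0356, 0.1966]
ee_rot: [-180.0, 0.0, 5.7]
contact_force: [-2.9, -0.7, 0.9]
grip_width: 0.006
gripper_force: 1.4
```

Emit:
{"api": "jog_arm", "payload": {
  "plan": "0 0 0 0.5 0 0 0; 0 0 0 0.5 0 0 0; 0 0 0 0.5 0 0 0; 0 0 0 0.5 0 0 0; 0 0 0 0.4 0 0 0; 0 0 0 0 0 0 0; 0 0 0 0 0 0 0"
}}

```text
clock: 12.25
eef_pos: [0.4788, -0.0332, 0.1965]
ee_rot: [-180.0, -0.0, 5.7]
contact_force: [-1.3, -0.6, -0.4]
grip_width: 0.003
gripper_force: 0.7
```

Emit:
{"api": "jog_arm", "payload": {
  "plan": "0 0 0 -0.5 0 0 0; 0 0 0 -0.5 0 0 0; 0 0 0 -1 0 0 0; 0 0 0 -2 0 0 0; 0 0 0 -2 0 0 0; 0 0 0 -1.6 0 0 0; 0 0 0 0 0 -3 0; 0 0 0 0 0 -3 0; 0 0 0 0 0 -3 0; 0 0 0 0 0 0 0; 0 0 0 0 0 0 0"
}}

```text
clock: 13.35
eef_pos: [0.4028, -0.0408, 0.2871]
ee_rot: [180.0, -0.1, 5.6]
contact_force: [0.5, -0.1, -0.2]
grip_width: 0.01
gripper_force: 0.0
```

Run:
```python
from h import *
w=cam("wrist");np.savez("wrist2.npz",**w)
cv2.imwrite("pics/w2.png",cv2.resize(w["image"][0:165,150:370,::-1],(800,600),interpolation=cv2.INTER_CUBIC))
```

```text
(no output)
```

View pics/w2.png

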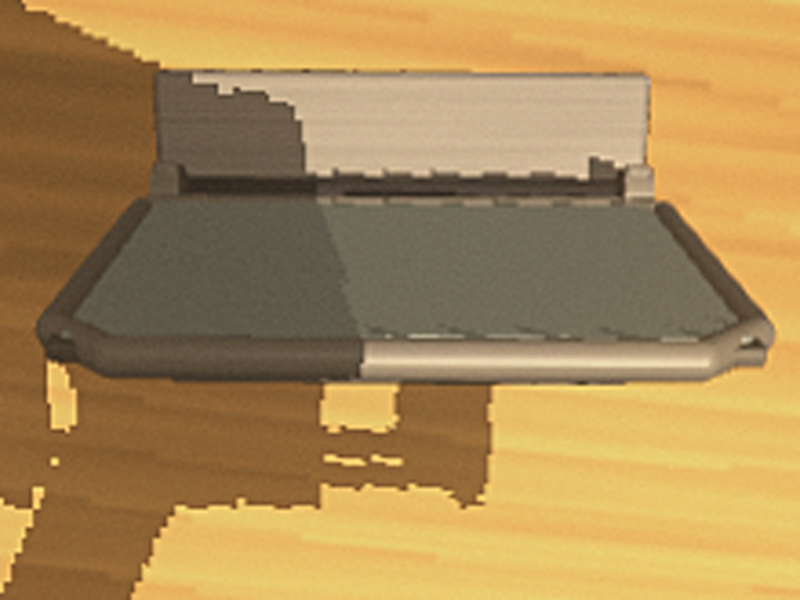

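The rim bar's centre is at about (410,358) and the front plate corners are at (155,71) and (649,74).

Run:
```python
from h import *
w=dict(np.load("wrist2.npz")); c=lambda p:(150+p[0]/3.636-.4,p[1]/3.636-.4)
print(w["K"][0,0])
for t in(354,358,362): print(t,wl(w,[c((155,71)),c((649,74))],c((408,t))),wl(w,[c((155,71)),c((649,74))],c((408,t)),hinge=np.array([.5234,-.0319,.035]))[3])
h,yaw,_,ts=wl(w,[c((155,71)),c((649,74))],c((408,358)))
n=np.array([np.cos(np.radians(yaw)),np.sin(np.radians(yaw)),0]); t=np.radians(ts[0])
X=h-n*.126*np.sin(t)+[0,0,.126*np.cos(t)]; X[2]+=0
u=np.array([-n[0]*np.sin(t),-n[1]*np.sin(t),np.cos(t)]); v=np.array([n[0]*np.cos(t),n[1]*np.cos(t),np.sin(t)])
a=np.linspace(0,6.28,60); q=proj(w,X+.004*(np.outer(np.cos(a),u)+np.outer(np.sin(a),v))); print((q[:,1].min()+.4)*3.636,(q[:,1].max()+.4)*3.636)
```

```text
294.537617689897
354 (array([ 0.5238, -0.0311,  0.035 ]), np.float64(5.3), np.float64(0.1474), [np.float64(19.9)]) [np.float64(19.7)]
358 (array([ 0.5238, -0.0311,  0.035 ]), np.float64(5.3), np.float64(0.1474), [np.float64(20.3)]) [np.float64(20.0)]
362 (array([ 0.5238, -0.0311,  0.035 ]), np.float64(5.3), np.float64(0.1474), [np.float64(20.6)]) [np.float64(20.4)]
336.4598785486586 379.9292519625114
```

Emit:
{"api": "jog_arm", "payload": {
  "plan": "0 0 0 0 0 3 0; 0 0 0 0 0 3 0; 0 0 0 0 0 3.1 0; 0 0 0 2 0 0 0; 0 0 0 2 0 0 0; 0 0 0 1 0 0 0; 0 0 0 0.5 0 0 0; 0 0 0 0.5 0 0 0; 0 0 0 0.5 0 0 0; 0 0 0 0.5 0 0 0; 0 0 0 0.5 0 0 0; 0 0 0 0.4 0 0 0; 0 0 0 0.3 0 0 0; 0 0 0 0.3 0 0 0; 0 0 0 0.2 0 0 0; 0 0 0 0 0 0 0; 0 0 0 0 0 0 0"
}}

```text
clock: 15.1
eef_pos: [0.4894, -0.0322, 0.1956]
ee_rot: [-180.0, 0.0, 5.7]
contact_force: [-1.3, -0.1, 0.5]
grip_width: 0.002
gripper_force: 0.9
```

Emit:
{"api": "jog_arm", "payload": {
  "plan": "0 0 0 -0.5 0 0 0; 0 0 0 -0.5 0 0 0; 0 0 0 -1 0 0 0; 0 0 0 -2 0 0 0; 0 0 0 -2 0 0 0; 0 0 0 -2 0 0 0; 0 0 0 -0.7 0 0 0; 0 0 0 0 0 -3 0; 0 0 0 0 0 -3 0; 0 0 0 0 0 -3 0; 0 0 0 0 0 0 0; 0 0 0 0 0 0 0"
}}

```text
clock: 16.3
eef_pos: [0.4035, -0.0409, 0.2862]
ee_rot: [180.0, -0.1, 5.6]
contact_force: [0.5, -0.2, -0.0]
grip_width: 0.003
gripper_force: 0.0
```

Run:
```python
from h import *
w=cam("wrist");np.savez("wrist3.npz",**w)
cv2.imwrite("pics/w3.png",cv2.resize(w["image"][0:165,150:370,::-1],(800,600),interpolation=cv2.INTER_CUBIC))
```

```text
(no output)
```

View pics/w3.png

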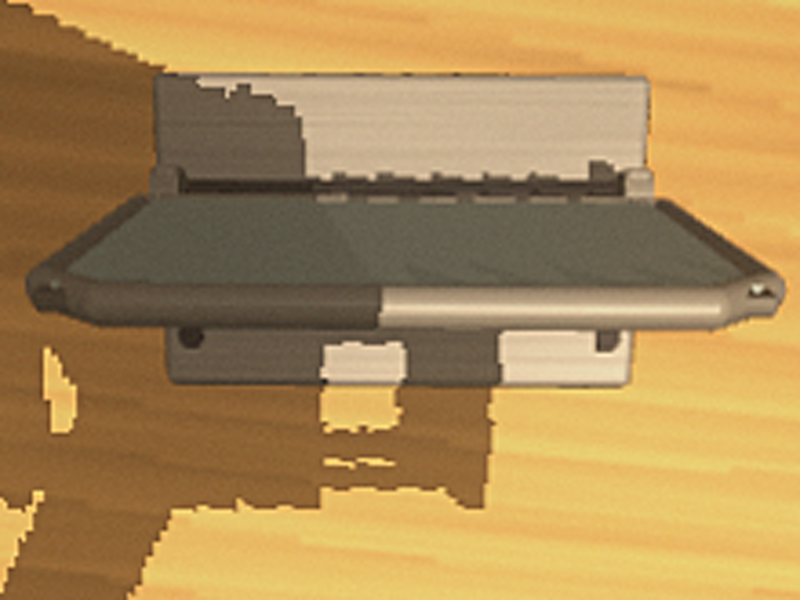

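The rim bar is now centred at about (405,306), with the front corners at (155,74) and (649,77). The whole plate shows, with its rear edge at y≈384.

Run:
```python
from h import *
w=dict(np.load("wrist3.npz")); c=lambda p:(150+p[0]/3.636-.4,p[1]/3.636-.4)
F=[c((155,74)),c((649,77))]
for t in(303,306,309): print(t,wl(w,F,c((405,t))),wl(w,F,c((405,t)),hinge=np.array([.5236,-.0315,.035]))[3])
print([onz(w,c(p),.01).round(4) for p in((155,74),(649,77),(168,384),(631,386))])
```

```text
303 (array([ 0.5237, -0.0313,  0.035 ]), np.float64(5.3), np.float64(0.1471), [np.float64(15.2)]) [np.float64(15.1)]
306 (array([ 0.5237, -0.0313,  0.035 ]), np.float64(5.3), np.float64(0.1471), [np.float64(15.5)]) [np.float64(15.4)]
309 (array([ 0.5237, -0.0313,  0.035 ]), np.float64(5.3), np.float64(0.1471), [np.float64(15.7)]) [np.float64(15.6)]
[array([0.5567, 0.0457, 0.01  ]), array([ 0.5704, -0.1008,  0.01  ]), array([0.4685, 0.0384, 0.01  ]), array([ 0.4826, -0.1099,  0.01  ])]
```

The lean measures about 15.5°, so I let it stand untouched for over a second, then do a final check.

Emit:
{"api": "jog_arm", "payload": {
  "plan": "0 0 0 0 0 0 0; 0 0 0 0 0 0 0; 0 0 0 0 0 0 0; 0 0 0 0 0 0 0; 0 0 0 0 0 0 0; 0 0 0 0 0 0 0; 0 0 0 0 0 0 0; 0 0 0 0 0 0 0; 0 0 0 0 0 0 0; 0 0 0 0 0 0 0; 0 0 0 0 0 0 0; 0 0 0 0 0 0 0; 0 0 0 0 0 0 0"
}}

```text
clock: 17.65
eef_pos: [0.403, -0.0408, 0.2857]
ee_rot: [-180.0, -0.0, 5.7]
contact_force: [-0.2, 1.2, 0.2]
grip_width: 0.006
gripper_force: 0.0
```

Run:
```python
from h import *
w=cam("wrist")["image"].astype(int); p=np.load("wrist3.npz")["image"].astype(int)
print("moved px",(abs(w-p).max(2)>60).sum())
f=cam("scene"); h=cv2.cvtColor(f["image"],cv2.COLOR_RGB2HSV)
m=cv2.inRange(h,(22,200,120),(34,255,255));c=max(cv2.findContours(m,0,2)[0],key=cv2.contourArea)
P=np.array([onz(f,q,.06)[:2] for q in cv2.boxPoints(cv2.minAreaRect(c))]);M=cv2.moments(m);print("box",cv2.contourArea(c),onz(f,(M["m10"]/M["m00"],M["m01"]/M["m00"]),.06).round(3))
print(ctrl.close_job())
```

```text
moved px 2008
box 1186.5 [0.633 0.273 0.06 ]
the job is handed in; nothing more can be done
None
```

The job is handed in. The box was slid onto the cork mat first, ending within about 1 cm of its centre. The mirror then measured about 15.5° of lean (±0.5°) and was left untouched for over a second, though I did not re-measure the lean after that; a raw image comparison showed 2,008 changed pixels, which I did not trace to a cause. I saw no contact with the other items, but did not re-measure their positions.

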